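# Thread the rice paddle out of the utensil box and hold it over the pan

### The arm

A 7-joint arm with a two-finger parallel gripper is mounted at the origin on the work surface. World frame = base frame: x ahead of the robot, y to its left, z up, the work surface at z = 0. Lengths are in m, angles in rad, forces in N, time in s.
With the tool pointing down it reaches from about 0.425 to 0.925 m from the base axis. Payload 6.8 kg.
Tool frame: the origin (TCP) lies at the very end of the fingers, on their centre line; the grasp point (between the pads) lies 19 mm behind it; z points along the fingers, y is the line along which they close (so a half turn about z gives the same grasp; the last joint's range is limited). The gripper opens to 85 mm and grips with 20 to 120 N. Pads are 22 mm wide; open, the fingers measure 114 mm over their backs; the gripper's body (76 mm by 85 mm) begins 54 mm behind the grasp point. The pads swing forward as they close: fully open they stand 13 mm farther back than shut.
Start: joints at [1.195, 0.477, 0.022, 1.555, -0.011, 1.109, -0.083], TCP at [0.179, -0.651, 0.204] pointing down, gripper open.
Joint ranges: [-2.96, 2.96], [-0.34, 2.1], [-1.41, 1.46], [0.24, 2.44], [-1.37, 4.51], [0.17, 1.92], [-2.96, 2.96]. Speed limits (rad/s): [2.39, 2.39, 3.14, 3.14, 3.14, 3.14, 3.14].

### API

Orientations are given as a unit quaternion [w, x, y, z].
In Python, from station import bot gives the robot as it stands.
- The arm moves only by the tool jog_arm, never from a script. Its argument "motion" is a list of rows, each a list of 7 numbers: the turn, a rotation vector about the tool's x, y, z in rad, then the shift along the tool's x, y, z in mm, then the finger opening in mm, from 0 to 85.4. A call has 1 to 10 rows; each row is the pose to reach, as a shift and turn from the pose commanded when the call began, along the tool's axes at that moment; what a row does not reach only later rows make up. A row lasts 1/8 s, in which the tool goes at most 62.5 mm and 10.7 degrees, less where a joint would pass 70% of its speed; a pose out of reach is approached as far as the arm can. A call with a gripper value outside its range is refused whole. The fingers move at their own pace and stop on an object; "grip_force" is the grip in N (left out, the last holds). Time passes only in rows, so rows that repeat a pose let the fingers close. It gives the time, the measured TCP pose, the force, the opening and the grip force at its end, in the units of the state.
- bot.get_obs(): the state, without advancing time (a new reading comes with each control period).
- bot.read_camera(name): name is "side" or "top"; returns a dict with "pixels" (384x512x3 uint8, red, green, blue), "camera_matrix" (3x3 intrinsics, pixels), "T" (4x4, takes a point from camera to world coordinates). Camera axes: x right, y down, z forward; pixel columns grow to the right and rows downward; lengths in m; the calibration is good to about 2 mm. A picture is of the moment at which its call begins. There is no depth.
- bot.hand_in(): hands the job in; it is judged then, once.
Trained networks look in a picture, given as the dict that the camera call returned (one of the last four; its "shot" number tells which), for a name from the list of things; names that differ only in an ending like _2 or _b are one class to them, and where a whole thing is asked for, a point or a joint stands for the part that bears it (a point fixed in the world has none). Each returns a list of dicts, best first, with "score" (0 to 1); they miss things now and then, are a little off and sometimes report something else, mostly with a low value. They report only what shows in the picture. A call takes as long as a camera call.
- bot.spot_in(thing, picture): "xy" ([column, row] in pixels, amid what is visible of it).
- bot.tip_of(thing, picture): "xy" ([column, row] in pixels: a listed point, or the origin of a listed thing).
The state is a dict: "t": time; "q": joint angles; "joint_vel": joint speeds; "joint_torque": joint torques, N m; "eef_pos": TCP position; "tool_rot": TCP orientation; "contact_force": force on the tool from outside, world axes, zero at the start; "torque": the same for the moment, N m; "gripper_width": opening from 0.0 (shut) to 1.0 (fully open); "grasp_force": force on a finger pad.
Only numpy, scipy, OpenCV 4.12 (cv2) and the standard library are available. Lean on these libraries where they do the work, as an engineer would, in place of code of your own. Each camera call takes 0.05 s, during which the arm holds its last target. There are 200 camera calls.

### The job

Take the wooden rice paddle out of the long wooden utensil box. It is longer than the mouth between the box's two fixed end covers, so tilt it and bring one end out first, then finish still holding it in the gripper, level and still, with its blade above the middle of the paella pan and the whole paddle held higher than the box covers, touching nothing else. Leave the pan, ramekin, spice jar and mortar standing where they are.

Things in the scene. Friction and masses are not known exactly. Their poses are not given: they have to be found in the camera images.
- box: Wooden utensil box fixed on the shelf: 466 mm long (its y), 186 mm wide (its x), 81 mm high; origin at the centre of its underside. Floor and walls 8 mm thick; inside 450 x 170 mm, 65 mm from floor to underside of the covers. Two fixed covers 8 mm thick close both ends; the open mouth between them is centred, 220 mm along y, 170 mm along x. Its -y end is nearer the pan.
- paddle_mid (a point): Centre of the wooden rice paddle, half-way along, 9 mm above its underside. Paddle 300 mm long along its y; lies flat on the box floor, nearly parallel to the box's y, blade towards -y, both ends hidden under the covers. Straight handle 22 mm wide (x), 18 mm thick (z), from 75 mm on the blade side of this point to the butt. 0.12 kg, balances 15 mm towards the blade.
- paddle_blade (a point): Middle of the paddle's blade, 115 mm from paddle_mid towards the paddle's -y, at the same height; axes as the paddle's. The blade is 62 mm wide, 10 mm thick, flush with the handle underneath, and takes up the last 90 mm.
- paddle_tip (a point): Blade end of the paddle, 150 mm from paddle_mid towards the paddle's -y.
- paddle_butt (a point): Handle end of the paddle, 150 mm from paddle_mid towards the paddle's +y.
- pan_rim (a point): Centre of the mouth of the dark steel paella pan, at rim height, 40 mm above the shelf. Pan 240 mm across the rim, 208 mm across the base, two loop handles on its +x and -x sides reaching 149 mm from its centre, 46 mm high. Loose, 0.9 kg.
- pan: The same pan; origin at the centre of its underside.
- ramekin: White ceramic ramekin, 80 mm across, 45 mm high, origin at the centre of its underside; stands beyond the box. A bystander.
- jar: Closed glass spice jar with steel cap, 48 mm across, 90 mm high, origin at the centre of its underside; stands beyond the box. A bystander.
- mortar: Stone mortar, 100 mm across the rim, 80 mm high, origin at the centre of its underside; stands beyond the box. A bystander.

How it is judged:
On the way:
1. the paddle is threaded through the mouth: one end is above the covers while the other end is still inside the box (((height (world z) of paddle_tip above 0.085 m and height (world z) of paddle_butt below 0.07 m) or (height (world z) of paddle_butt above 0.085 m and height (world z) of paddle_tip below 0.07 m))), for 0.1 s.
At the end, for the whole second after the job is handed in: The gripper still holds the paddle, and only the gripper touches it: blade middle within 50 mm (horizontally) of the pan's centre, both ends more than 100 mm above the shelf, level within 20 degrees with the blade's top face up, at rest (horizontal distance between paddle_blade and pan_rim below 0.05 m and height (world z) of each of paddle_tip, paddle_butt above 0.1 m and angle between paddle_mid's own z axis and vertical below 0.35 rad and contact force between the fingers and paddle above 1 N and contact force between paddle and box below 0.1 N and contact force between paddle and pan below 0.1 N and contact force between paddle and ramekin below 0.1 N and contact force between paddle and jar below 0.1 N and contact force between paddle and mortar below 0.1 N and linear speed of paddle below 0.03 m/s); the arm keeps its last pose, push and grip.
It fails at once if the pan is shoved more than 30 mm or tipped (distance of pan from where it was at the start of the episode above 0.03 m or angle between pan's own z axis and vertical above 0.3 rad).
It fails at once if the ramekin is shoved more than 20 mm or tipped (distance of ramekin from where it was at the start of the episode above 0.02 m or angle between ramekin's own z axis and vertical above 0.3 rad).
It fails at once if the jar is shoved more than 20 mm or tipped (distance of jar from where it was at the start of the episode above 0.02 m or angle between jar's own z axis and vertical above 0.3 rad).
It fails at once if the mortar is shoved more than 20 mm or tipped (distance of mortar from where it was at the start of the episode above 0.02 m or angle between mortar's own z axis and vertical above 0.3 rad).
It also fails if it takes over 45 s, if anything falls off the work surface, if the arm or the gripper's body presses on something with over 40 N, if the wrist force passes 120 N, or if a joint passes its speed limit or range.

## Working session

There is one attempt and no reset: what is moved stays moved. The work goes in short steps, Python scripts to look and compute and a tool call to move; the robot and the scene stay as the last step left them, time stands still between calls to the robot, and variables do not carry over. Pictures are saved under pics/ and viewed, at most 10 in all, crops included, and the job is handed in when it is done.

Besides the shell and the picture viewer there is one more tool, called by a JSON object that holds its "api" and its "payload". jog_arm: Moves the arm, as the interface text tells. Its arguments: {"type":"object","properties":{"motion":{"type":"array"},"grip_force":{"type":"number"}},"required":["motion"]}

```bash
mkdir -p pics; cat > h.py <<'E'
import numpy as np, cv2
from station import bot
from scipy.spatial.transform import Rotation as R
def toplane(p,xy,z):
    K=np.array(p["camera_matrix"]);T=np.array(p["T"])
    d=T[:3,:3]@np.linalg.inv(K)@np.array([xy[0],xy[1],1.]);o=T[:3,3]
    return o+d*(z-o[2])/d[2]
def proj(p,X):
    K=np.array(p["camera_matrix"]);T=np.array(p["T"])
    c=K@(T[:3,:3].T@(np.array(X)-T[:3,3]));return c[:2]/c[2]
def rot(o): 
    w,x,y,z=o["tool_rot"];return R.from_quat([x,y,z,w])
E
python3 - <<'E'
from h import *
np.set_printoptions(precision=3,suppress=True)
ims=[]
Z=dict(box=0,paddle_mid=.017,paddle_blade=.017,pan_rim=.04,pan=0,ramekin=0,jar=0,mortar=0)
for n in("top","side"):
    p=bot.read_camera(n);ims.append(p["pixels"][:,:,::-1]);print(n,np.array(p["T"])[:3,3])
    cv2.imwrite(f"pics/{n}0.png",ims[-1])
    for k in Z:
        for r in bot.tip_of(k,p)[:2]: print(k,np.round(r["xy"],1),round(r["score"],2),toplane(p,r["xy"],Z[k]))
    p=None
o=bot.get_obs();print(o)
print(rot(o).as_matrix())
E
```

```text
top [0.315 0.049 1.315]
box [208.8 234.1] 0.87 [0.464 0.17  0.   ]
paddle_mid [211.1 237.8] 0.98 [0.452 0.162 0.017]
paddle_blade [249.9 232.9] 0.58 [0.464 0.052 0.017]
pan_rim [365.8 198.9] 0.88 [ 0.554 -0.278  0.04 ]
pan [364.  201.4] 0.79 [ 0.555 -0.283  0.   ]
ramekin [277.4 139.7] 0.91 [ 0.746 -0.034 -0.   ]
jar [248.1 145. ] 0.75 [0.73  0.055 0.   ]
jar [364.3 199.3] 0.63 [ 0.561 -0.284  0.   ]
mortar [193.3 147.7] 0.72 [0.724 0.219 0.   ]
side [0.476 1.051 0.659]
box [300.3 247.7] 0.56 [0.46  0.183 0.   ]
paddle_mid [302.1 237.9] 0.72 [0.456 0.168 0.017]
paddle_blade [295.5 209.4] 0.92 [0.473 0.046 0.017]
paddle_blade [295.7 200.9] 0.5 [0.473 0.004 0.017]
pan_rim [269.1 149.2] 0.92 [ 0.559 -0.262  0.04 ]
pan_rim [293.  210.9] 0.61 [0.479 0.089 0.04 ]
pan [271.3 158.4] 0.7 [ 0.553 -0.279  0.   ]
pan [294.2 203.1] 0.46 [ 0.477 -0.012  0.   ]
ramekin [197.8 190.6] 0.77 [ 0.75  -0.064  0.   ]
jar [193.5 212.4] 0.57 [0.739 0.049 0.   ]
mortar [187.6 251.8] 0.74 [0.719 0.214 0.   ]
{'t': 0.9, 'q': array([ 1.195,  0.477,  0.022,  1.555, -0.012,  1.109, -0.083]), 'joint_vel': array([ 0.001, -0.003,  0.001, -0.002,  0.   , -0.   ,  0.001]), 'joint_torque': array([  0.001, -59.631,   1.607, -28.155,   0.012,   0.002,   0.   ]), 'eef_pos': array([ 0.179, -0.651,  0.204]), 'tool_rot': array([0.   , 0.991, 0.134, 0.   ]), 'contact_force': array([-0.184,  0.943, -0.439]), 'torque': array([-0.012,  0.025, -0.031]), 'grasp_force': 0.0, 'gripper_width': 1.0003368587842671}
[[ 0.964  0.265  0.   ]
 [ 0.265 -0.964 -0.   ]
 [ 0.     0.    -1.   ]]
```

View pics/top0.png

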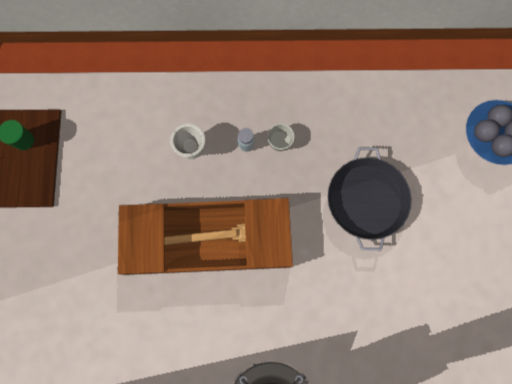

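View pics/side0.png

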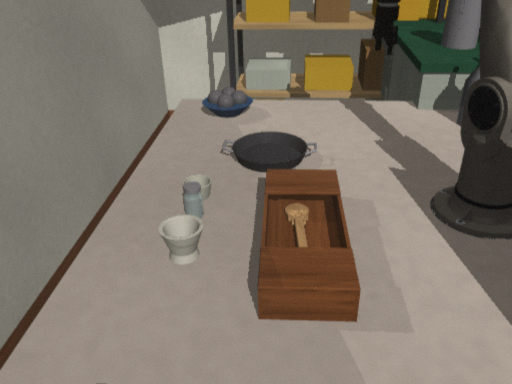

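The top view shows the box spanning about (118,203)–(291,272), with the paddle handle visible from (165,240) to the blade at (240,233). The pan is at (369,199). The side view agrees with the top view on all positions. Next I'll measure the handle line and the mouth edges.

```bash
python3 - <<'E'
from h import *
np.set_printoptions(precision=3,suppress=True)
p=bot.read_camera("top");im=p["pixels"];hsv=cv2.cvtColor(im,cv2.COLOR_RGB2HSV)
sub=hsv[200:275,160:250]
m=((sub[...,2]>150)&(sub[...,1]>90)).astype(np.uint8)
n,l,s,c=cv2.connectedComponentsWithStats(m);k=1+s[1:,4].argmax();print(s[k])
m=l==k
cols=[(x+160,np.nonzero(m[:,x])[0].mean()+200,m[:,x].sum()) for x in range(90) if m[:,x].any()]
P=np.array([toplane(p,c[:2],.026) for c in cols if c[0]<228])
print([int(c[2]) for c in cols])
a,b=np.polyfit(P[:,1],P[:,0],1);print("x=a*y+b",a,b,P[0],P[-1], np.degrees(np.arctan(a)))
for c in cols[::80]+[cols[-1]]: print(c,toplane(p,c[:2],.02))
# blade start columns by width
for q in [(164,205),(246,200),(165,270),(247,268),(118,206),(291,199),(120,273),(291.5,268)]: print(q,toplane(p,q,.081))
big=cv2.resize(im[190:285,110:300,::-1],None,fx=4,fy=4,interpolation=cv2.INTER_CUBIC);cv2.imwrite("pics/crop.png",big)
E
```

```text
[ 31  24  55  18 482]
[2, 7, 7, 7, 7, 7, 7, 7, 7, 8, 8, 8, 8, 7, 7, 7, 7, 7, 7, 8, 8, 7, 7, 7, 7, 7, 7, 7, 8, 8, 7, 7, 7, 7, 7, 7, 7, 7, 7, 8, 8, 11, 12, 12, 12, 8, 7, 8, 16, 18, 17, 18, 18, 18, 15]
x=a*y+b -0.08744288723625025 0.471508171135564 [0.455 0.218 0.026] [0.461 0.116 0.026] -4.9973971244796935
(191, np.float64(236.5), np.int64(2)) [0.456 0.218 0.02 ]
(245, np.float64(234.0), np.int64(15)) [0.461 0.066 0.02 ]
(164, 205) [0.536 0.286 0.081]
(246, 200) [0.547 0.061 0.081]
(165, 270) [0.361 0.278 0.081]
(247, 268) [0.363 0.06  0.081]
(118, 206) [0.535 0.411 0.081]
(291, 199) [ 0.549 -0.062  0.081]
(120, 273) [0.354 0.397 0.081]
(291.5, 268) [ 0.362 -0.058  0.081]
```

View pics/crop.png

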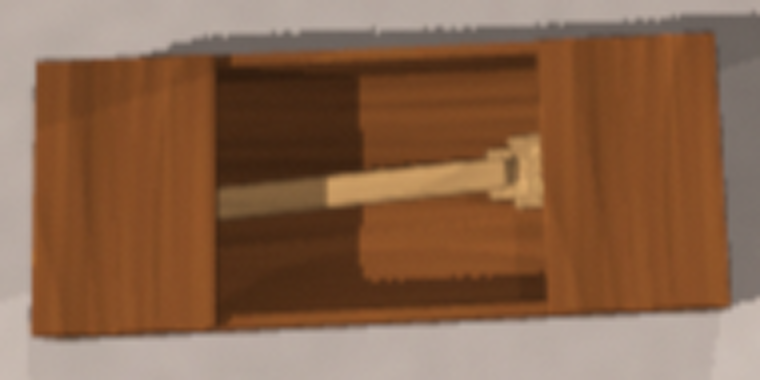

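{"api": "jog_arm", "payload": {"motion": [[0,0,-0.18,60,0,0,85],[0,0,-0.36,110,-20,0,85],[0,0,-0.54,165,-40,0,85],[0,0,-0.72,220,-60,0,85],[0,0,-0.9,275,-85,0,85],[0,0,-1.08,320,-120,0,85],[0,0,-1.26,340,-170,0,85],[0,0,-1.39,360,-220,0,85]]}}

```text
t: 1.95
eef_pos: [0.4681, -0.3417, 0.2042]
tool_rot: [0.0, 0.674, 0.739, 0.0]
contact_force: [1.0, -0.1, 0.7]
gripper_width: 0.995
grasp_force: 0.0
```

The crop puts the neck at about column 232 and the handle end at about column 238. That gives paddle mid at (0.457, 0.164) and a paddle axis azimuth of 95°. The mouth runs from y≈0.061 to 0.281. I'll grasp 35 mm on the butt side of mid.

{"api": "jog_arm", "payload": {"motion": [[0,0,0,60,4,0,85],[0,0,0,120,8,0,85],[0,0,0,180,12,0,85],[0,0,0,240,16,0,85],[0,0,0,300,20,0,85],[0,0,0,360,24,0,85],[0,0,0,420,28,0,85],[0,0,0,480,32,0,85],[0,0,0.005,540,36,20,85],[0,0,0.005,540,36,80,85]]}}

```text
t: 3.2
eef_pos: [0.4588, 0.2048, 0.1266]
tool_rot: [0.001, 0.675, 0.738, 0.005]
contact_force: [0.8, -1.9, -0.4]
gripper_width: 0.995
grasp_force: 0.0
```

```bash
python3 - <<'E'
from h import *
np.set_printoptions(precision=3,suppress=True)
o=bot.get_obs();print(o["q"],o["eef_pos"],rot(o).as_matrix())
p=bot.read_camera("side");cv2.imwrite("pics/s1.png",cv2.resize(p["pixels"][100:330,180:420,::-1],None,fx=2.5,fy=2.5))
print([(proj(p,X)-[180,100])*2.5 for X in ([.454,.199,.026],o["eef_pos"])])
E
```

```text
[ 0.044  0.368 -0.703  2.009  0.312  0.86  -0.742] [0.459 0.205 0.127] [[-0.088  0.996  0.008]
 [ 0.996  0.088  0.007]
 [ 0.006  0.009 -1.   ]]
[array([307.958, 357.065]), array([306.042, 266.142])]
```

View pics/s1.png

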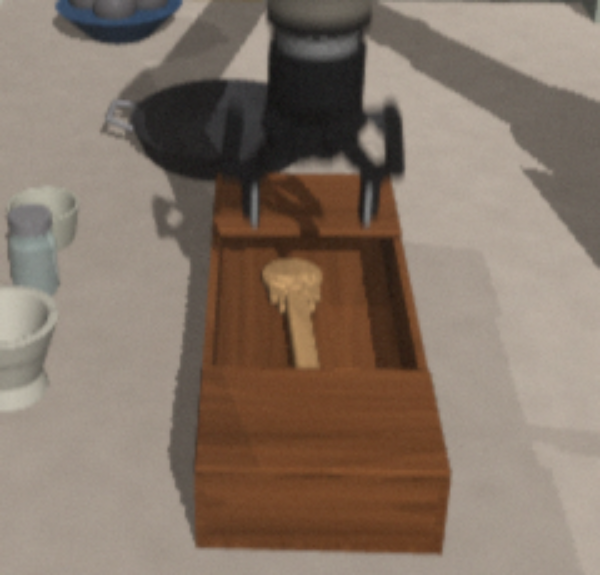

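The picture was blurred because the arm was still moving. The fingers straddle the handle, with tips near crop (252,225) and (370,225). I'll let it settle and check numerically.

{"api": "jog_arm", "payload": {"motion": [[0,0,0,0,0,0,85],[0,0,0,0,0,0,85]]}}

```text
t: 3.5
eef_pos: [0.458, 0.1974, 0.1262]
tool_rot: [0.001, 0.678, 0.735, 0.001]
contact_force: [-1.4, -0.2, -0.2]
gripper_width: 0.995
grasp_force: 0.0
```

```bash
python3 - <<'E'
from h import *
np.set_printoptions(precision=4,suppress=True)
o=bot.get_obs();print(o["q"],o["eef_pos"],rot(o).as_matrix())
p=bot.read_camera("side");cv2.imwrite("pics/s2.png",cv2.resize(p["pixels"][100:330,180:420,::-1],None,fx=2.5,fy=2.5))
e=o["eef_pos"];y=rot(o).as_matrix()[:,1]
print([(proj(p,X)-[180,100])*2.5 for X in ([.454,.199,.026],e,e+[0,0,.013],e+y*.0425+[0,0,.013],e-y*.0425+[0,0,.013])])
E
```

```text
[ 0.051   0.3662 -0.6988  2.0116  0.3087  0.8657 -0.7371] [0.458  0.1974 0.1262] [[-0.0802  0.9968  0.0028]
 [ 0.9968  0.0802  0.0007]
 [ 0.0004  0.0028 -1.    ]]
[array([307.9578, 357.0651]), array([306.8902, 261.9598]), array([307.359 , 249.0993]), array([257.7594, 249.6545]), array([357.0157, 248.5435])]
```

View pics/s2.png

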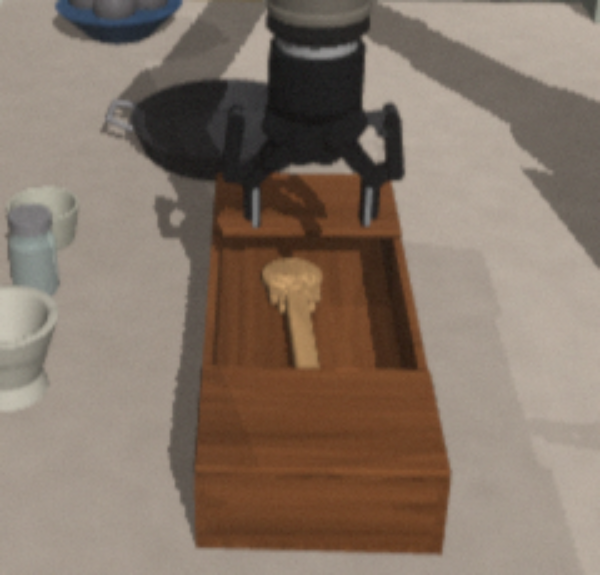

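```bash
python3 - <<'E'
from h import *
np.set_printoptions(precision=1,suppress=True)
p=bot.read_camera("side")
for X in ([.455,.281,.081],[.455,.061,.081],[.455,.404,.081],[.455,.404,0],[.455,-.062,.081],[.457,.164,.026]): print(X,(proj(p,X)-[180,100])*2.5)
e=np.array([.458,.1974,0])
for z in (.126,.139,.15,.16): print(z,(proj(p,e+[0,0,z])-[180,100])*2.5)
p=bot.read_camera("top");cv2.imwrite("pics/t2.png",cv2.resize(p["pixels"][170:300,100:310,::-1],None,fx=3.5,fy=3.5))
print((proj(p,e+[0,0,.139])-[100,170])*3.5)
E
```

```text
[0.455, 0.281, 0.081] [309.1 363. ]
[0.455, 0.061, 0.081] [308.3 227.5]
[0.455, 0.404, 0.081] [309.7 465.3]
[0.455, 0.404, 0] [306.3 546.2]
[0.455, -0.062, 0.081] [308.  169.8]
[0.457, 0.164, 0.026] [304.6 334.3]
0.126 [306.9 262.2]
0.139 [307.4 249.4]
0.15 [307.8 238.3]
0.16 [308.2 228.2]
[326.3 211.9]
```

View pics/t2.png

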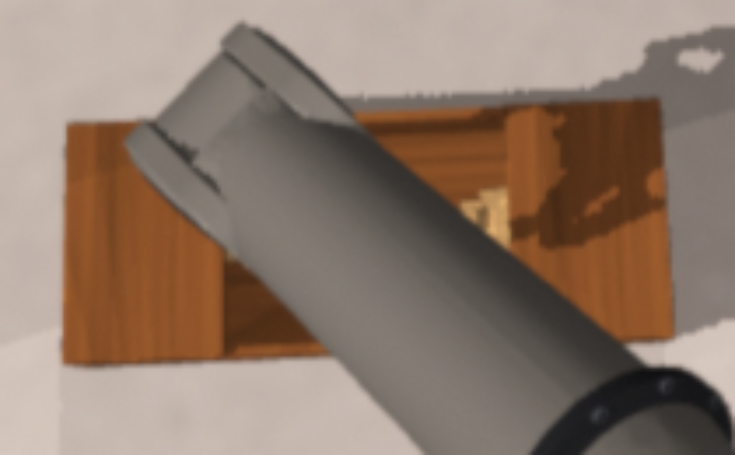

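The side projections of the box match within about 7 mm, and the tool is centred over the handle. Next is a descent with contact checks.

{"api": "jog_arm", "payload": {"motion": [[0,0,0,0,0,40,85],[0,0,0,0,0,80,85],[0,0,0,0,0,100,85],[0,0,0,0,0,108,85],[0,0,0,0,0,113,85],[0,0,0,0,0,113,85]], "grip_force": 60}}

```text
t: 4.4
eef_pos: [0.4571, 0.1977, 0.0119]
tool_rot: [0.0, 0.678, 0.735, 0.0]
contact_force: [-0.3, -0.3, -0.3]
gripper_width: 0.996
grasp_force: 0.0
```

```bash
python3 - <<'E'
from h import *
np.set_printoptions(precision=4,suppress=True)
o=bot.get_obs();print(o["q"],o["eef_pos"],o["contact_force"])
p=bot.read_camera("side");cv2.imwrite("pics/s3.png",cv2.resize(p["pixels"][150:280,240:370,::-1],None,fx=4.5,fy=4.5))
print([(proj(p,o["eef_pos"]+np.array([0,0,d]))-[240,150])*4.5 for d in (0,.013)])
E
```

```text
[-0.059   0.5416 -0.5857  2.0872  0.4922  0.6482 -0.8978] [0.4571 0.1977 0.0119] [-0.287  -0.338  -0.3494]
[array([277.2503, 438.4747]), array([278.0173, 417.745 ])]
```

View pics/s3.png

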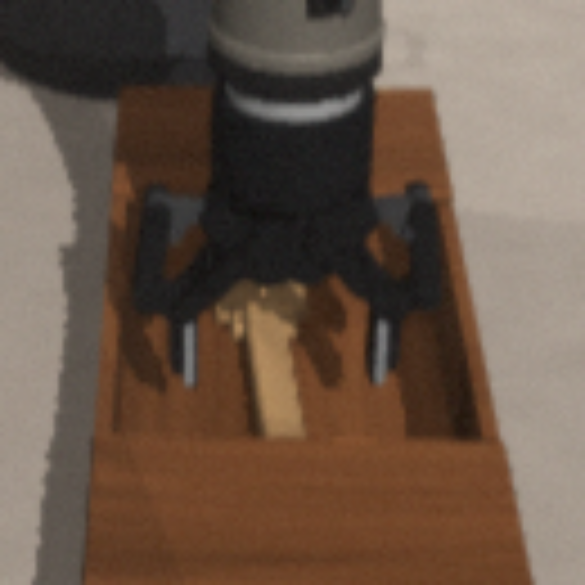

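The fingers straddle the handle, whose centre sits at crop x≈272 against the finger midpoint at ≈283, an offset of about 4 mm. I'll shift 4 mm and close.

{"api": "jog_arm", "payload": {"motion": [[0,0,0,0,4,0,85],[0,0,0,0,4,0,50],[0,0,0,0,4,0,30],[0,0,0,0,4,0,10],[0,0,0,0,4,0,5],[0,0,0,0,4,0,5],[0,0,0,0,4,0,5]], "grip_force": 70}}

```text
t: 5.32
eef_pos: [0.4605, 0.1979, 0.0112]
tool_rot: [0.0, 0.678, 0.735, -0.0]
contact_force: [0.0, 0.8, -0.7]
gripper_width: 0.06
grasp_force: 0.0
```

```bash
python3 - <<'E'
from h import *
np.set_printoptions(precision=4,suppress=True)
o=bot.get_obs();print(o["q"],o["eef_pos"],o["contact_force"],o["gripper_width"],o["grasp_force"])
p=bot.read_camera("side");cv2.imwrite("pics/s4.png",cv2.resize(p["pixels"][150:280,240:370,::-1],None,fx=4.5,fy=4.5))
print([(proj(p,o["eef_pos"]+np.array([0,0,d]))-[240,150])*4.5 for d in (0,.013)])
E
```

```text
[-0.0579  0.547  -0.5846  2.0793  0.4925  0.6523 -0.8935] [0.4605 0.1979 0.0112] [ 0.0227  0.8493 -0.6966] 0.060065814259595125 0.0
[array([270.4923, 439.5332]), array([271.2175, 418.8189])]
```

View pics/s4.png

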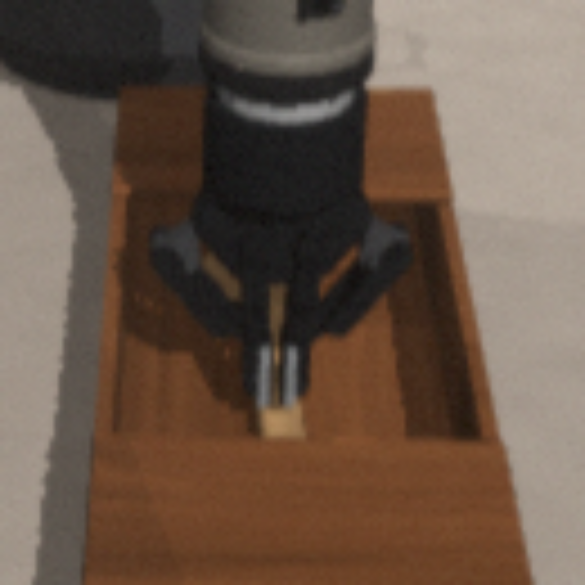

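The fingers closed just above the handle. The true tips are about 20 mm higher than the reported TCP: image row 406 against 439 predicted, with no contact force. Lateral alignment is good. I'll reopen, go 19 mm lower and close again.

{"api": "jog_arm", "payload": {"motion": [[0,0,0,0,0,0,60],[0,0,0,0,0,0,60],[0,0,0,0,0,0,60],[0,0,0,0,0,8,60],[0,0,0,0,0,14,60],[0,0,0,0,0,18,60],[0,0,0,0,0,18,60]]}}

```text
t: 6.25
eef_pos: [0.4602, 0.1977, -0.0073]
tool_rot: [-0.0, 0.678, 0.736, -0.0]
contact_force: [-0.0, 0.2, 0.3]
gripper_width: 0.705
grasp_force: 0.0
```

{"api": "jog_arm", "payload": {"motion": [[0,0,0,0,0,0,40],[0,0,0,0,0,0,10],[0,0,0,0,0,0,5],[0,0,0,0,0,0,5],[0,0,0,0,0,0,5]]}}

```text
t: 6.88
eef_pos: [0.4607, 0.1979, -0.0063]
tool_rot: [0.0, 0.678, 0.735, 0.0]
contact_force: [-1.4, -0.5, 5.3]
gripper_width: 0.226
grasp_force: 68.5
```

Gripped: width 0.226, force 68 N. Now lift slightly, slide 48 mm towards -y, then tilt butt-up about the tip.

{"api": "jog_arm", "payload": {"motion": [[0,0,0,0,0,-5,5],[0,0,0,-16,0,-5,5],[0,0,0,-32,0,-5,5],[0,0,0,-48,0,-5,5],[0,0,0,-48,0,-5,5]]}}

```text
t: 7.5
eef_pos: [0.4644, 0.1475, -0.0021]
tool_rot: [0.0, 0.679, 0.734, -0.001]
contact_force: [-0.5, -0.1, -0.7]
gripper_width: 0.225
grasp_force: 68.6
```

{"api": "jog_arm", "payload": {"motion": [[0,0.044,0,0,0,-8,5],[0,0.087,0,0,0,-16,5],[0,0.131,0,0,0,-24,5],[0,0.175,0,0,0,-32,5],[0,0.218,0,-1,0,-40,5],[0,0.262,0,-3,0,-48,5],[0,0.297,0,-4,0,-54,5],[0,0.297,0,-4,0,-54,5]]}}

```text
t: 8.5
eef_pos: [0.4651, 0.1454, 0.0522]
tool_rot: [-0.109, 0.671, 0.727, 0.1]
contact_force: [1.0, -0.2, -1.7]
gripper_width: 0.224
grasp_force: 68.7
```

```bash
python3 - <<'E'
from h import *
np.set_printoptions(precision=4,suppress=True)
o=bot.get_obs();print(o["q"],o["eef_pos"],o["contact_force"],o["gripper_width"],o["grasp_force"]);print(rot(o).as_matrix())
p=bot.read_camera("side");cv2.imwrite("pics/s5.png",cv2.resize(p["pixels"][100:300,200:400,::-1],None,fx=3,fy=3))
for k in("paddle_tip","paddle_butt","paddle_mid","paddle_blade"):
  for r in bot.tip_of(k,p)[:1]: print(k,r["score"],(np.array(r["xy"])-[200,100])*3)
M=rot(o).as_matrix()
for n,x in(("tip",-183),("mid",-33),("butt",117)):
  X=o["eef_pos"]+M@np.array([x,0,-23])/1e3; print(n,X,(proj(p,X)-[200,100])*3)
E
```

```text
[ 0.4871  0.5532 -0.8715  2.1137  0.2213  0.5953 -0.3905] [0.4651 0.1454 0.0522] [ 1.0473 -0.2259 -1.6721] 0.22373709643086706 68.65881443023682
[[-0.0765  0.9968 -0.0234]
 [ 0.9531  0.08    0.2919]
 [ 0.2928  0.     -0.9562]]
paddle_tip 0.74 [-46.2 464.4]
paddle_butt 0.87 [312.6 357.3]
paddle_mid 0.64 [299.4 322.8]
paddle_blade 0.56 [280.2 287.4]
tip [ 0.4797 -0.0358  0.0206] [280.0923 275.9478]
mid [0.4682 0.1072 0.0645] [292.8745 319.6553]
butt [0.4567 0.2502 0.1084] [309.5397 376.6404]
```

View pics/s5.png

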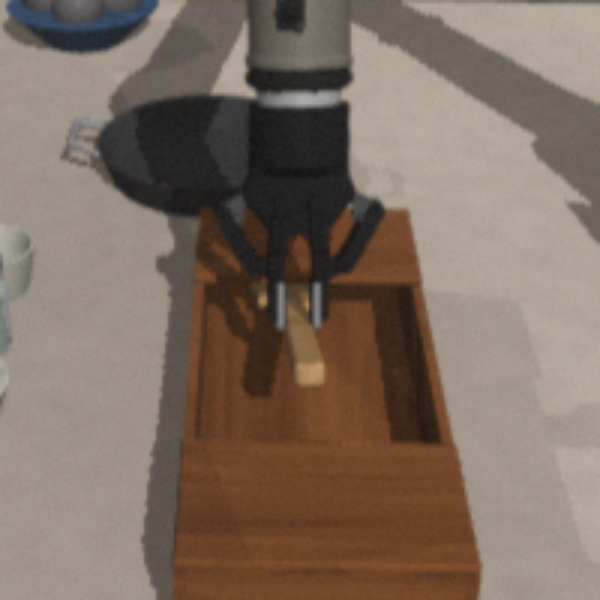

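The butt end face shows at crop (310,373), close to the predicted (310,377). The paddle is held, tilted, and threaded. Now pull it out along its own axis, then lift straight up.

{"api": "jog_arm", "payload": {"motion": [[0,0,0,20,0,0,5],[0,0,0,50,0,0,5],[0,0,0,80,0,0,5],[0,0,0,110,0,0,5],[0,0,0,133,0,0,5],[0,0,0,133,0,0,5],[0,0,0,144,0,-35,5],[0,0,0,155,0,-70,5],[0,0,0,166,0,-105,5],[0,0,0,170,0,-120,5]]}}

```text
t: 10.0
eef_pos: [0.4548, 0.2733, 0.2182]
tool_rot: [-0.108, 0.67, 0.727, 0.101]
contact_force: [1.1, -0.1, -0.8]
gripper_width: 0.221
grasp_force: 68.9
```

```bash
python3 - <<'E'
from h import *
np.set_printoptions(precision=4,suppress=True)
o=bot.get_obs();print(o["q"],o["eef_pos"],o["contact_force"],o["gripper_width"],o["grasp_force"]);M=rot(o).as_matrix();print(M)
for n,x in(("tip",-183),("blade",-148),("butt",117)):
  X=o["eef_pos"]+M@np.array([x,0,-23])/1e3; print(n,X)
E
```

```text
[ 0.3768  0.3308 -1.0153  1.9327  0.0292  0.8791 -0.5268] [0.4548 0.2733 0.2182] [ 1.0574 -0.0597 -0.8109] 0.22146634769678958 68.90635371208191
[[-0.0788  0.9967 -0.0217]
 [ 0.953   0.0817  0.2918]
 [ 0.2926  0.0023 -0.9562]]
tip [0.4698 0.0922 0.1867]
blade [0.467  0.1255 0.1969]
butt [0.4461 0.3781 0.2744]
```

{"api": "jog_arm", "payload": {"motion": [[0,-0.1,0,0,0,0,5],[0,-0.2,0,0,0,0,5],[0,-0.297,0,0,0,0,5],[0,-0.297,0,0,0,0,5]]}}

```text
t: 10.5
eef_pos: [0.453, 0.2751, 0.216]
tool_rot: [-0.001, 0.676, 0.737, -0.0]
contact_force: [-0.3, 0.0, -1.8]
gripper_width: 0.225
grasp_force: 68.9
```

{"api": "jog_arm", "payload": {"motion": [[0,0,0,-30,5,0,5],[0,0,0,-80,12,0,5],[0,0,0,-135,20,0,5],[0,0,0,-190,28,0,5],[0,0,0,-245,35,0,5],[0,0,0,-300,42,0,5],[0,0,0,-350,50,0,5],[0,0,0,-390,55,0,5],[0,0,0,-409,57,0,5],[0,0,0,-409,57,0,5]]}}

```text
t: 11.75
eef_pos: [0.544, -0.1311, 0.216]
tool_rot: [-0.001, 0.679, 0.734, 0.0]
contact_force: [-0.0, 0.7, -0.8]
gripper_width: 0.222
grasp_force: 68.9
```

{"api": "jog_arm", "payload": {"motion": [[0,0,0,0,0,0,5],[0,0,0,0,0,0,5],[0,0,0,0,0,0,5],[0,0,0,0,0,0,5]]}}

```text
t: 12.25
eef_pos: [0.5447, -0.1293, 0.2168]
tool_rot: [0.0, 0.677, 0.736, 0.0]
contact_force: [0.3, 0.3, -1.2]
gripper_width: 0.223
grasp_force: 68.9
```

```bash
python3 - <<'E'
from h import *
np.set_printoptions(precision=4,suppress=True)
o=bot.get_obs();print(o["eef_pos"],o["contact_force"],o["gripper_width"],o["grasp_force"]);M=rot(o).as_matrix();print(M)
for n,x in(("tip",-183),("blade",-148),("butt",117)):
  print(n,o["eef_pos"]+M@np.array([x,0,-23])/1e3)
a=[]
for n in("top","side"):
  p=bot.read_camera(n);a.append(p["pixels"][90:340,100:420,::-1])
  for k,z in(("pan_rim",.04),("paddle_blade",.235),("paddle_butt",.235)):
    for r in bot.tip_of(k,p)[:1]: print(n,k,r["score"],np.round(r["xy"]),toplane(p,r["xy"],z))
cv2.imwrite("pics/f.png",cv2.resize(np.hstack(a),None,fx=1.25,fy=1.25))
E
```

```text
[ 0.5447 -0.1293  0.2168] [ 0.2578  0.2743 -1.1792] 0.22334260483725252 68.8714849948883
[[-0.0829  0.9966  0.0002]
 [ 0.9966  0.0829 -0.0001]
 [-0.0001  0.0002 -1.    ]]
tip [ 0.5599 -0.3117  0.2398]
blade [ 0.557  -0.2768  0.2398]
butt [ 0.535  -0.0127  0.2398]
top paddle_blade 0.78 [384. 182.] [ 0.5588 -0.2763  0.235 ]
top paddle_butt 0.65 [275. 193.] [ 0.5355 -0.0107  0.235 ]
side pan_rim 0.83 [270. 145.] [ 0.5582 -0.2931  0.04  ]
side paddle_blade 0.87 [268.  88.] [ 0.5601 -0.2646  0.235 ]
side paddle_butt 0.76 [274. 116.] [ 0.5319 -0.0445  0.235 ]
```

View pics/f.png

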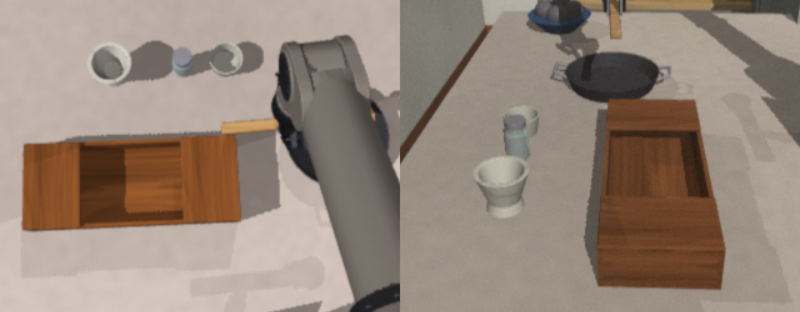

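The box is empty and the paddle is held level. Its blade is at (0.557, -0.277), over the pan at (0.556, -0.28), at z≈0.24. The bystanders have not moved.

```bash
python3 -c "
from station import bot
print(bot.hand_in())"
```

```text
the job is handed in; nothing more can be done
None
```

The job is handed in at about 12 s on the robot's clock (limit 45 s): the paddle came out butt-first and is held level about 0.24 m up, blade within about 1 cm of the pan's centre, with nothing else disturbed in the last pictures; the hand-in gave no verdict.

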